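# Index the decorating turntable

## Robot

A 7-joint arm with a two-finger parallel gripper is mounted at the origin on the work surface. World frame = base frame: x ahead of the robot, y to its left, z up, the work surface at z = 0. Lengths are in m, angles in rad, forces in N, time in s.
With the tool pointing down it reaches from about 0.425 to 0.875 m from the base axis. Payload 4.7 kg.
Tool frame: the origin (TCP) lies on the mounting face of the last link; the fingertips stand 182 mm ahead of it and the grasp point (between the pads) lies 164 mm ahead of it; z points along the fingers, y is the direction in which the jaws open and shut (so a half turn about z gives the same grasp; the last joint's range is limited). The gripper opens to 87 mm and grips with 3 to 60 N. Pads are 19 mm wide; open, the fingers measure 117 mm over their backs; the gripper's body (75 mm by 190 mm) begins 51 mm behind the grasp point.
Start: joints at [-1.213, 0.321, -0.07, 1.45, 0.023, 1.371, -0.057], TCP at [0.219, 0.612, 0.405] pointing down, gripper open.
Joint ranges: [-2.86, 2.86], [-0.3, 2.09], [-1.38, 1.24], [0.06, 2.45], [-1.56, 4.7], [0.09, 2.05], [-2.69, 2.69]. Speed limits (rad/s): [2.57, 2.57, 3.14, 3.14, 3.14, 3.14, 3.14].

## Interface

Orientations are given as a rotation vector (axis times angle).
In Python, from bench import ctrl gives the robot as it stands. The module is installed in compiled form; this text tells all that it offers.
- The arm moves only by the tool play_rows, never from a script. Its argument "targets" is text: rows parted by semicolons, each of 7 numbers parted by spaces: the shift along the tool's x, y, z in cm, then the turn, a rotation vector about the tool's x, y, z in rad, then the opening, from -1 (shut) to 1 (fully open). In form: x y z ax ay az grip; .... A call has 1 to 20 rows; each row shifts and turns the pose as measured when the row begins, along the tool's axes as they then stand; what a row does not reach is not made up. A row lasts 1/8 s, in which the tool goes at most 62.5 mm and 10.7 degrees, less where a joint would pass 70% of its speed; a pose out of reach is approached as far as the arm can. A call is refused whole if a number of a shift passes 6.25 or a number of a turn 0.188, either way. A call with a gripper value outside its range is refused whole. The fingers move at their own pace and stop on an object; "newtons" is the grip in N (left out, the last holds). Time passes only in rows, so rows that do not move let the fingers close. It gives the time, the measured TCP pose, the force and the opening at its end, in the units of the state.
- ctrl.get_state(): the state, without advancing time (a new reading comes with each control period).
- ctrl.get_image(name): name is "scene" or "top" or "wrist"; returns a dict with "pixels" (480x640x3 uint8, blue, green, red), "depth" (480x640 float32, m along the optical axis (not along the pixel's ray), 0 where there is no reading), "intrinsics" (3x3 intrinsics, pixels), "R" (3x3) and "t" (3): a world point X has camera coordinates R X + t. Camera axes: x right, y down, z forward; pixel columns grow to the right and rows downward; lengths in m; the calibration is good to about 2 mm. The wrist camera is an equidistant fisheye: a pixel r from the principal point sees the ray r / f radians off the axis. A picture is of the moment at which its call begins.
- ctrl.close_job(): hands the job in, once; it reports no verdict.
The state is a dict: "time": time; "joint_positions": joint angles; "qd": joint speeds; "joint_torque": joint torques, N m; "position": TCP position; "tool_rot": TCP orientation; "ft_force": force on the tool from outside, world axes, zero at the start; "torque": the same for the moment, N m; "grip_width": opening from 0.0 (shut) to 1.0 (fully open).
Only numpy, scipy, OpenCV 4.12 (cv2) and the standard library are available. Lean on these libraries where they do the work, as an engineer would, in place of code of your own. Each camera call takes 0.05 s, during which the arm holds its last target.

## Task

Using the red-headed lock pin in its bush, turn the potter's turntable the shorter way round until the pin comes to the orange pointer, then feel for the hidden lock hole there and let the pin drop fully home, so that its head sits on the brass bush and the wheel is locked. Go gently, never lift the pin out of the bush, and do not touch the soft pot on the wheel or disturb the things around it.

Things in the scene. Friction and masses are not known exactly. Their poses are not given: they have to be found in the camera images.
- turntable_base: The fixed round foot of the turntable, 250 mm across, 12 mm high. Origin on the turntable's axis at table level; x points along the orange pointer, z up. A steel index ring is clamped in it, hidden under the wheel: flat top 34 mm above the table, with a single lock hole, 18 mm wide and 22 mm deep, 85 mm from the axis, somewhere near the pointer.
- pointer_tip (a point): Inner tip of the orange arrow on the foot's grey tab (50 x 46 mm, 33 mm high, reaching 168 mm from the axis): 118 mm from the axis, 31 mm above the table. Only a rough guide: the hidden lock hole lies anywhere within 17 degrees (25 mm of arc at the pin) to either side of it and can be found only by feel.
- wheel_axis (a point): Centre of the aluminium wheel's upper face (226 mm across, 12 mm thick, face 48 mm above the table). The wheel turns endlessly about the vertical axis through this point, without stops; it takes about 1.5 N at the pin to turn and stays where it is left.
- wheel (a joint): How far the wheel has been turned since the start, rad: 0 at the start, positive counter-clockwise seen from above. It does not wrap.
- bush_top (a point): Centre of the upper rim of the brass bush on the wheel (25 mm outside, 16 mm bore, rim 66 mm above the table), 85 mm from the wheel's axis. The lock pin stands loosely in this bush and goes round with the wheel.
- pin_head (a point): Centre of the lock pin's round red head, half-way up (30 mm across, 32 mm high; shank below it 14 mm in diameter, 48 mm long, foot chamfered 1 mm; z along the pin). The pin slides and spins freely in the bush. At the start its foot rests on the index ring, head centre 98 mm above the table; fully home, the head sits on the bush, head centre 82 mm above the table.
- lock_pin: The same pin, about 0.25 kg; origin at the centre of its foot. If not held up it drops by its own weight over the lock hole, and the wheel is then blocked. Keep pushes on it, down or sideways, to some 15 N: over 35 N between the pin and the foot with its ring is damage.
- wheel_pot: A soft unfired clay pot fixed on the middle of the wheel, 60 mm across and 54 mm high (its top 103 mm above the table). Origin at the centre of its underside. Must not be touched.
- pot_a: An unfired clay pot with a petal relief and short neck, 80 mm across, 72 mm high. A bystander, to be left alone; origin at the centre of its underside.
- pot_b: A second such pot. A bystander, to be left alone; origin at the centre of its underside.
- pot_c: A third such pot. A bystander, to be left alone; origin at the centre of its underside.
- mould_disc: A plain cream plaster mould disc, 90 mm across, 45 mm high. A bystander, to be left alone; origin at the centre of its underside.
- slip_jar: A closed white jar with a grey lid, 70 mm across, 100 mm high. A bystander, to be left alone; origin at the centre of its underside.
- wood_rib: A flat wooden rib, 110 x 45 x 6 mm. A bystander, to be left alone; origin at the centre of its underside.
- trim_tool: A trimming tool with a wooden handle, about 190 mm long, 14 mm thick. A bystander, to be left alone; origin at the centre of its underside.

How it is judged:
By the outcome, as a careful person would: the job done as asked, in the order asked, and still so for the second after the job is handed in, with the robot touching nothing.
It also fails if it takes over 72 s, if anything falls off the work surface, if the arm or the gripper's body presses on something with over 40 N, if the wrist force passes 120 N, or if a joint passes its speed limit or range.

## Working session

There is one attempt and no reset: what is moved stays moved. The work goes in short steps, Python scripts to look and compute and a tool call to move; the robot and the scene stay as the last step left them, time stands still between calls to the robot, and variables do not carry over. Pictures are saved under pics/ and viewed, and the job is handed in when it is done.

Besides the shell and the picture viewer there is one more tool, called after "Request:" as a command line: name --argument value ..., lists and objects as JSON in quotes. play_rows: Moves the arm, as the interface text tells. Its arguments: {"type":"object","properties":{"targets":{"type":"string"},"newtons":{"type":"number"}},"required":["targets"]}

```bash
mkdir -p pics; ls; python3 - <<'E'
from bench import ctrl
import cv2,numpy as np
s=ctrl.get_state()
print(s)
for n in ("scene","top","wrist"):
    im=ctrl.get_image(n); cv2.imwrite(f"pics/{n}0.png",im["pixels"]); np.savez(f"{n}0.npz",**im)
    print(n,im["intrinsics"].tolist(),im["R"].tolist(),im["t"].tolist())
E
```

```text
pics
{'time': 0.0, 'joint_positions': array([-1.21289986,  0.32179137, -0.07005388,  1.45167439,  0.02262207,
        1.37080632, -0.0568488 ]), 'qd': array([ 1.45150034e-05, -2.68584720e-04,  3.14967095e-04,  3.85682572e-04,
        9.23218068e-04,  2.38682372e-04,  9.12107359e-04]), 'joint_torque': array([ 1.71232268e-04, -4.91296613e+01, -4.03988706e-01, -3.12518191e+01,
       -6.39714953e-02,  4.39231354e-02,  1.63482664e-04]), 'position': array([0.21907062, 0.61174538, 0.40368181]), 'tool_rot': array([-5.37257092e-01, -3.09511388e+00,  2.95810803e-03]), 'ft_force': array([0.70465349, 0.72706493, 0.25928893]), 'torque': array([-0.04996473, -0.03424818,  0.02674805]), 'grip_width': 0.9966769924627964}
scene [[461.78835980265893, 0.0, 317.6914505106162], [0.0, 461.78835980265893, 231.94535399597416], [0.0, 0.0, 1.0]] [[-0.4719127061639762, 0.8816365050532428, 0.0039332834243228885], [0.7382920239351982, 0.39761546757968524, -0.5448181598800255], [-0.4818955126940502, -0.2542027004162067, -0.8385449910090971]] [0.2634583704426922, -0.3311483212065301, 1.3102890864671664]
top [[600.8001933058717, 0.0, 323.4007543179912], [0.0, 600.8001933058717, 237.44572688998244], [0.0, 0.0, 1.0]] [[-0.03034537797229116, -0.9994480651344659, 0.013517512148729432], [-0.990430063282641, 0.028244421236506015, -0.13509456841397535], [0.13463821070432516, -0.017487646153415595, -0.9907404980368727]] [-0.0059377822705142715, 0.5395090449052526, 1.1777647266211786]
wrist [[371.64829954431775, 0.0, 316.82953635897667], [0.0, 371.64829954431775, 238.80986589503541], [0.0, 0.0, 1.0]] [[0.33713487842262874, 0.9414551453904635, -0.001510949629631366], [0.907716511270978, -0.3246264396226799, 0.26583530590188725], [0.24978152236906287, -0.09099386746219013, -0.9640172753469048]] [-0.6499348192483247, -0.03312500536104191, 0.3907554385224078]
```

View pics/scene0.png

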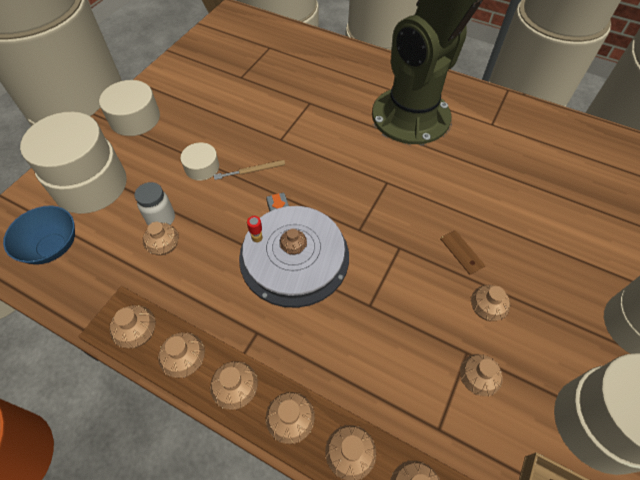

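View pics/top0.png

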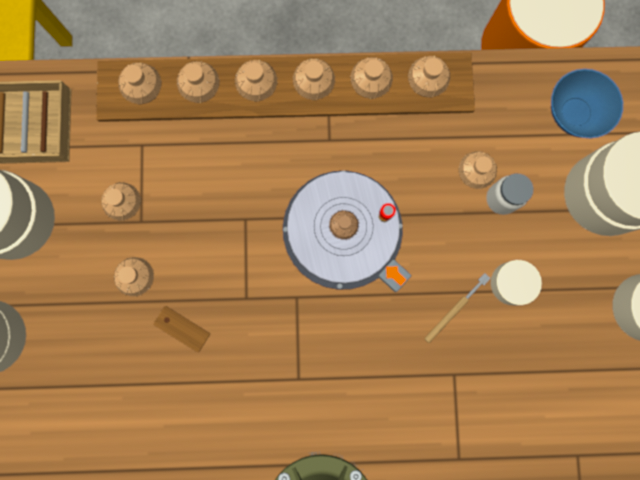

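The top view shows the wheel's pot near (344,224), the red pin at (387,212) and the orange pointer at (395,275). The pin therefore has to go clockwise. Next I'll measure these.

```bash
cat > h.py <<'E'
import numpy as np,cv2
def ray(im,u,v):
    K=im["intrinsics"];d=np.array([(u-K[0,2])/K[0,0],(v-K[1,2])/K[1,1],1.]);R=im["R"]
    return -R.T@im["t"], R.T@d
def onplane(im,u,v,z):
    o,d=ray(im,u,v); return o+d*(z-o[2])/d[2]
def proj(im,X):
    c=im["R"]@np.asarray(X)+im["t"];K=im["intrinsics"];return K[0,0]*c[0]/c[2]+K[0,2],K[1,1]*c[1]/c[2]+K[1,2]
def tri(rs):
    A=0;b=0
    for o,d in rs:
        d=d/np.linalg.norm(d);P=np.eye(3)-np.outer(d,d);A=A+P;b=b+P@o
    return np.linalg.solve(A,b)
def blob(mask):
    n,l,s,c=cv2.connectedComponentsWithStats(mask.astype(np.uint8))
    return sorted([(int(s[i,4]),c[i],s[i,:4].tolist()) for i in range(1,n)],key=lambda a:-a[0])
E
python3 - <<'E'
from h import *
for n in("scene","top"):
    im=dict(np.load(n+"0.npz"));hsv=cv2.cvtColor(im["pixels"],cv2.COLOR_BGR2HSV).astype(int)
    H,S,V=hsv[...,0],hsv[...,1],hsv[...,2]
    roi=np.zeros(H.shape,bool)
    if n=="scene": roi[180:320,220:370]=1
    else: roi[150:310,270:420]=1
    red=roi&((H<4)|(H>172))&(S>150)&(V>80)
    ora=roi&(H>=5)&(H<14)&(S>190)&(V>180)
    print(n,"red",blob(red)[:3]);print("ora",blob(ora)[:3])
    # wheel: low saturation bright
    w=roi&(S<60)&(V>120)
    b=(w*255).astype(np.uint8); b=cv2.morphologyEx(b,cv2.MORPH_CLOSE,np.ones((25,25)))
    b=cv2.morphologyEx(b,cv2.MORPH_OPEN,np.ones((21,21)))
    cs,_=cv2.findContours(b,cv2.RETR_EXTERNAL,cv2.CHAIN_APPROX_NONE);c=max(cs,key=cv2.contourArea)
    # metric circle fit: edge points on z=.048
    P=np.array([onplane(im,u,v,.048)[:2] for u,v in c[:,0]])
    A=np.c_[2*P,np.ones(len(P))];x=np.linalg.lstsq(A,(P**2).sum(1),rcond=None)[0];r=np.sqrt(x[2]+x[0]**2+x[1]**2)
    res=np.hypot(*(P-x[:2]).T)-r
    g=abs(res)<.004
    A=A[g];x=np.linalg.lstsq(A,(P[g]**2).sum(1),rcond=None)[0];r=np.sqrt(x[2]+x[0]**2+x[1]**2)
    print("wheel",x[:2],r,g.mean())
    for _,c2,_ in blob(red)[:1]: print("red@.098",onplane(im,*c2,.098))
    for _,c2,_ in blob(ora)[:1]: print("ora@.033",onplane(im,*c2,.032))
    cv2.imwrite(f"pics/{n}crop.png",cv2.resize(im["pixels"][170:320,220:420],None,fx=4,fy=4,interpolation=cv2.INTER_CUBIC))
E
```

```text
scene red [(160, array([254.54375, 226.01875]), [247, 216, 15, 19])]
ora [(97, array([277.27835052, 201.12371134]), [273, 194, 11, 14])]
wheel [ 0.56146231 -0.05994713] 0.11252965563314325 0.6677740863787376
red@.098 [ 0.57996654 -0.14154548  0.098     ]
ora@.033 [ 0.45984589 -0.16233013  0.032     ]
top red [(107, array([387.01869159, 211.63551402]), [380, 204, 16, 16])]
ora [(5, array([395., 280.]), [393, 278, 5, 5]), (2, array([400.5, 284. ]), [400, 284, 2, 1]), (1, array([386., 267.]), [386, 267, 1, 1])]
wheel [ 0.55524499 -0.06637789] 0.11576386119799463 0.42363112391930835
red@.098 [ 0.57757245 -0.14515382  0.098     ]
ora@.033 [ 0.44921019 -0.16335466  0.032     ]
```

```bash
echo
```

```text
(no output)
```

View pics/topcrop.png

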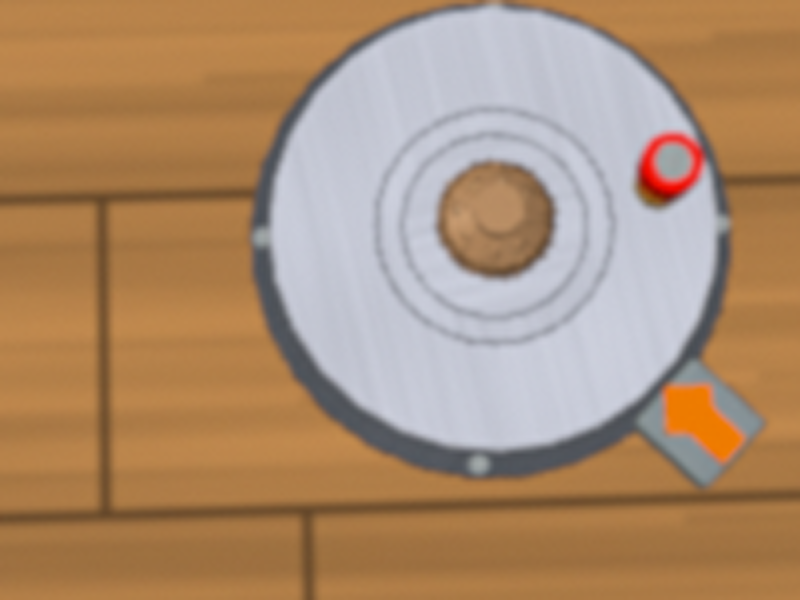

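View pics/scenecrop.png

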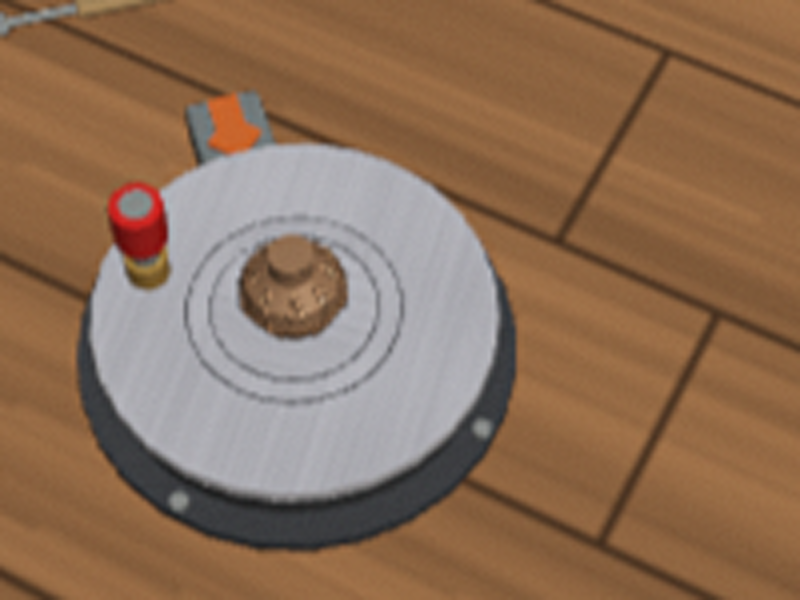

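View pics/wrist0.png

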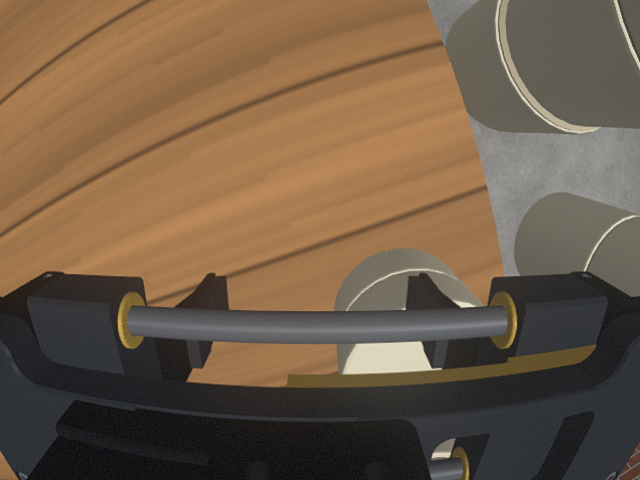

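```bash
python3 - <<'E'
from h import *
from scipy.optimize import least_squares
res={}
for n,rw,rr in(("top",(168,287,270,405),(200,222,376,400)),("scene",(200,302,236,352),(212,240,244,266))):
    im=dict(np.load(n+"0.npz"));px=im["pixels"];hsv=cv2.cvtColor(px,cv2.COLOR_BGR2HSV).astype(int)
    H,S,V=hsv[...,0],hsv[...,1],hsv[...,2]
    m=np.zeros(H.shape,np.uint8);a=rw;m[a[0]:a[1],a[2]:a[3]]=255*((S<60)&(V>140))[a[0]:a[1],a[2]:a[3]]
    m=cv2.morphologyEx(m,cv2.MORPH_OPEN,np.ones((5,5)))
    cs,_=cv2.findContours(m,cv2.RETR_EXTERNAL,cv2.CHAIN_APPROX_NONE);c=max(cs,key=cv2.contourArea)[:,0]
    P=np.array([onplane(im,u,v,.048)[:2] for u,v in c])
    f=least_squares(lambda x:np.hypot(P[:,0]-x[0],P[:,1]-x[1])-x[2],[.56,-.065,.113],loss="cauchy",f_scale=.001)
    print(n,"wheel",f.x,np.median(abs(f.fun)))
    # grey cap of pin
    b=rr; cap=np.zeros(H.shape,bool);cap[b[0]:b[1],b[2]:b[3]]=((S<70)&(V<185))[b[0]:b[1],b[2]:b[3]]
    # red bbox
    red=np.zeros(H.shape,bool);red[b[0]:b[1],b[2]:b[3]]=(((H<8)|(H>170))&(S>120))[b[0]:b[1],b[2]:b[3]]
    hull=cv2.convexHull(np.argwhere(red)[:,::-1].astype(np.int32));hm=np.zeros(H.shape,np.uint8);cv2.fillConvexPoly(hm,hull,1)
    cap=blob((hm>0)&~red)[0]; print("cap",cap,onplane(im,*cap[1],.114)); res[n]=ray(im,*cap[1])
    o=np.zeros(H.shape,bool);o[185:215,262:292]=1
    if n=="top":o[:]=0;o[262:292,383:410]=1
    o&=(H>=3)&(H<16)&(S>205)&(V>150)
    if n=="top": o&=(px[...,2]>215)
    bl=blob(o)[:2];print("ora",bl,onplane(im,*bl[0][1],.032))
    yy,xx=np.nonzero(o);Q=np.array([onplane(im,u,v,.032)[:2] for u,v in zip(xx,yy)]);
    for q in (f.x[:2],):
        d=Q-q;r=np.hypot(*d.T);print("r",r.min(),r.max(),"ang",np.degrees(np.arctan2(d[:,1].mean(),d[:,0].mean())))
print("tri cap",tri(res.values()))
E
```

```text
top wheel [ 0.55942116 -0.06150022  0.11188665] 0.0005142930878393945
cap (68, array([387.97058824, 209.94117647]), [384, 206, 9, 9]) [ 0.57796728 -0.14509086  0.114     ]
ora [(116, array([394.56896552, 274.55172414]), [387, 267, 18, 18]), (1, array([393., 271.]), [393, 271, 1, 1])] [ 0.4602018 -0.1629949  0.032    ]
r 0.1205380844463086 0.16329165391619085 ang -134.3422420133368
scene wheel [ 0.56053368 -0.05961789  0.11102238] 0.0007212866064826018
cap (50, array([253.4 , 220.62]), [250, 217, 8, 8]) [ 0.57774075 -0.14371198  0.114     ]
ora [(4, array([282.  , 204.25]), [281, 203, 3, 3]), (1, array([274., 205.]), [274, 205, 1, 1])] [ 0.46248134 -0.14768846  0.032     ]
r 0.12938059556934858 0.13542206988766106 ang -135.95946505135896
tri cap [ 0.57773851 -0.14454567  0.11358778]
```

```bash
cat > st.py <<'E'
from bench import ctrl
import numpy as np
from scipy.spatial.transform import Rotation as Ro
C=np.array([.5600,-.0606])
def info():
    s=ctrl.get_state();R=Ro.from_rotvec(s["tool_rot"]).as_matrix();p=s["position"]
    g=p+R[:,2]*.164;d=g[:2]-C
    print("t",round(s["time"],2),"tcp",p.round(4),"grasp",g.round(4),"rad",np.hypot(*d).round(4),"ang",np.degrees(np.arctan2(d[1],d[0])).round(2),
     "yawY",np.degrees(np.arctan2(R[1,1],R[0,1])).round(2),"zax",R[:,2].round(3),"F",s["ft_force"].round(2),"grip",round(s["grip_width"],3));print("q",s["joint_positions"].round(3))
    return s,R,p,g
if __name__=="__main__": info()
E
python3 - <<'E'
from st import *
s,R,p,g=info();print(R.round(3))
for w in ([.42,.25,.404],[.578,-.1445,.404]): print(R.T@(np.array(w)-p)*100)
E
```

```text
t 0.15 tcp [0.2191 0.6118 0.4039] grasp [0.219  0.6116 0.2399] rad 0.7537 ang 116.9 yawY 70.3 zax [-0.    -0.001 -1.   ] F [ 0.04  0.18 -0.63] grip 1.002
q [-1.213  0.322 -0.07   1.451  0.023  1.371 -0.057]
[[-0.941  0.337 -0.   ]
 [ 0.337  0.941 -0.001]
 [-0.    -0.001 -1.   ]]
[-31.11304056 -27.29170578   0.03209203]
[-59.2860391  -59.10714728   0.08041599]
```

Request:
play_rows --targets "-2 -1.75 0 0 0 0 1;-3.9 -3.4 0 0 0 0 1;-3.9 -3.4 0 0 0 0 1;-3.9 -3.4 0 0 0 0 1;-3.9 -3.4 0 0 0 0 1;-3.9 -3.4 0 0 0 0 1;-3.9 -3.4 0 0 0 0 1;-3.9 -3.4 0 0 0 0 1;-2 -1.75 0 0 0 0 1;0 0 0 0 0 0 1"

```text
time: 1.4
position: [0.4269, 0.2373, 0.4008]
tool_rot: [-0.536, -3.093, 0.007]
ft_force: [0.0, 0.1, 0.6]
grip_width: 1.0
```

```bash
python3 - <<'E'
from st import *
s,R,p,g=info()
for w in ([.578,-.1445,.404],): print(R.T@(np.array(w)-p)*100)
E
```

```text
t 1.4 tcp [0.4269 0.2373 0.4008] grasp [0.4264 0.2367 0.2368] rad 0.326 ang 114.2 yawY 70.34 zax [-0.003 -0.004 -1.   ] F [0.02 0.13 0.58] grip 1.0
q [-0.79  -0.025  0.225  1.851  0.007  1.32   0.661]
[-27.06940138 -30.87599579  -0.23611856]
```

Request:
play_rows --targets "-1.7 -1.9 0 0 0 0 1;-3.4 -3.85 0 0 0 0 1;-3.4 -3.85 0 0 0 0 1;-3.4 -3.85 0 0 0 0 1;-3.4 -3.85 0 0 0 0 1;-3.4 -3.85 0 0 0 0 1;-3.4 -3.85 0 0 0 0 1;-3.4 -3.85 0 0 0 0 1;-1.7 -1.9 0 0 0 0 1;0 0 0 0 0 0.127 1;0 0 0 0 0 0.127 1;0 0 0 0 0 0.127 1;0 0 0 0 0 0.127 1;0 0 0 0 0 0.127 1;0 0 0 0 0 0.127 1;0 0 0 0 0 0.127 1;0 0 0 0 0 0.127 1;0 0 0 0 0 0 1"

```text
time: 3.65
position: [0.5928, -0.1175, 0.3932]
tool_rot: [-1.948, -2.446, -0.0]
ft_force: [1.1, 0.1, -0.4]
grip_width: 1.0
```

```bash
python3 - <<'E'
from st import *
import cv2
s,R,p,g=info()
print(R.T@(np.array([.578,-.1445,.106])-g)*100)
im=ctrl.get_image("wrist");cv2.imwrite("pics/w1.png",im["pixels"])
im=ctrl.get_image("top");cv2.imwrite("pics/t1.png",im["pixels"])
E
```

```text
t 3.65 tcp [ 0.5928 -0.1175  0.3932] grasp [ 0.591  -0.116   0.2292] rad 0.0635 ang -60.74 yawY 12.93 zax [-0.011  0.009 -1.   ] F [ 1.09  0.08 -0.36] grip 1.0
q [-0.465  0.282  0.75   1.605 -0.202  1.346  0.539]
[-2.62268911 -1.80175111 12.30984958]
```

View pics/w1.png

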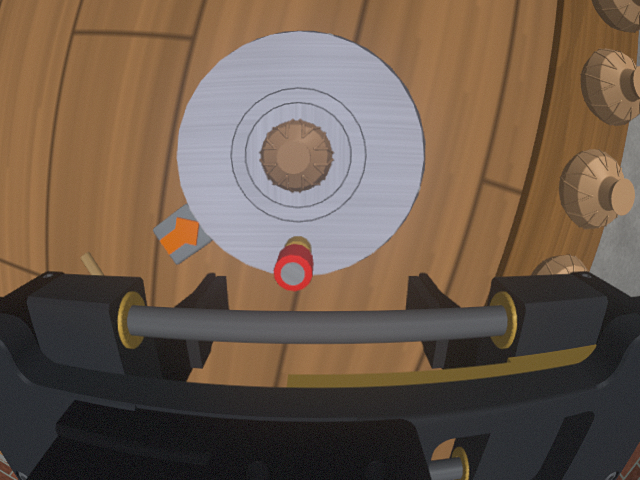

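The wrist view shows the pin's cap at (293,272), left of and outside the jaw centre. The jaws lie tangentially and are clear of the wheel pot at (297,155). I'll centre above the pin, then check before going down.

Request:
play_rows --targets "0 0 0 -0.009 -0.011 0 1;-0.8 -0.5 1.5 0 0 0 1;-1 -0.7 2 0 0 0 1;-0.8 -0.6 1.5 0 0 0 1;0 0 0 0 0 0 1"

```text
time: 4.38
position: [0.5797, -0.1494, 0.3394]
tool_rot: [1.953, 2.461, -0.001]
ft_force: [0.3, 0.9, 0.2]
grip_width: 0.999
```

```bash
cat > pin.py <<'E'
from h import *
from bench import ctrl
def pinpos(zc=.114,tag=None):
    out={}
    for n in("top","scene"):
        im=ctrl.get_image(n);px=im["pixels"]
        if tag: cv2.imwrite(f"pics/{n}{tag}.png",px)
        hsv=cv2.cvtColor(px,cv2.COLOR_BGR2HSV).astype(int);H,S=hsv[...,0],hsv[...,1]
        m=np.zeros(H.shape,bool)
        a=(160,300,280,420) if n=="top" else (190,310,230,360)
        m[a[0]:a[1],a[2]:a[3]]=(((H<4)|(H>170))&(S>140))[a[0]:a[1],a[2]:a[3]]
        b=blob(m)[:3];print(n,[(x[0],x[1].round(1).tolist(),x[2]) for x in b])
        if b: print("   at head mid:",onplane(im,*b[0][1],zc-.016).round(4))
E
python3 - <<'E'
from st import *
import cv2
s,R,p,g=info()
print(R.T@(np.array([.578,-.1445,.106])-g)*100)
im=ctrl.get_image("wrist");cv2.imwrite("pics/w2.png",im["pixels"])
from pin import pinpos
pinpos(tag="2")
E
```

```text
t 4.38 tcp [ 0.5797 -0.1494  0.3394] grasp [ 0.5796 -0.1494  0.1754] rad 0.091 ang -77.55 yawY 13.13 zax [-0. -0. -1.] F [0.26 0.86 0.18] grip 0.999
q [-0.42   0.307  0.755  1.694 -0.221  1.229  0.616]
[ 0.51986542 -0.04215891  6.93518053]
top []
scene [(156, [254.7, 226.2], [247, 216, 15, 19]), (1, [244.0, 226.0], [244, 226, 1, 1])]
   at head mid: [ 0.5802 -0.1409  0.098 ]
```

View pics/w2.png

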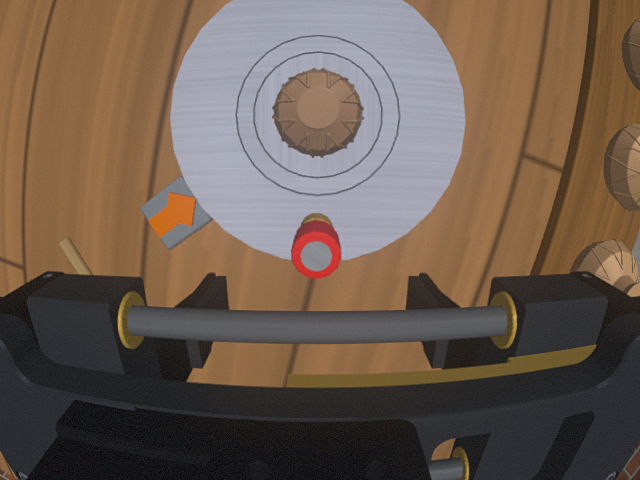

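Pin cap is centred between the jaws, at (316,256). I'll go down around the head, still wide open.

Request:
play_rows --targets "0.2 0 0.5 0 0 0 1;0.2 0 1.5 0 0 0 1;0.1 0 1.5 0 0 0 1;0 0 1.5 0 0 0 1;0 0 1.5 0 0 0 1;0 0 1.2 0 0 0 1;0 0 0 0 0 0 1"

```text
time: 5.4
position: [0.5807, -0.1412, 0.2586]
tool_rot: [1.945, 2.464, 0.003]
ft_force: [-0.5, -0.1, 0.6]
grip_width: 1.004
```

```bash
python3 - <<'E'
from st import *
import cv2
s,R,p,g=info()
print(R.T@(np.array([.578,-.1445,.096])-g)*100)
im=ctrl.get_image("wrist");cv2.imwrite("pics/w3.png",im["pixels"])
from pin import pinpos
pinpos(tag="3")
E
```

```text
t 5.4 tcp [ 0.5807 -0.1412  0.2586] grasp [ 0.5812 -0.1411  0.0946] rad 0.0833 ang -75.27 yawY 13.41 zax [ 0.003  0.    -1.   ] F [-0.46 -0.14  0.57] grip 1.004
q [-0.397  0.388  0.719  1.777 -0.287  1.081  0.655]
[-0.25448512 -0.3866241  -0.13972777]
top []
scene [(27, [256.7, 223.1], [254, 217, 6, 13]), (21, [248.7, 221.2], [247, 217, 6, 10]), (6, [260.5, 228.5], [260, 227, 2, 4])]
   at head mid: [ 0.5714 -0.1415  0.098 ]
```

View pics/w3.png

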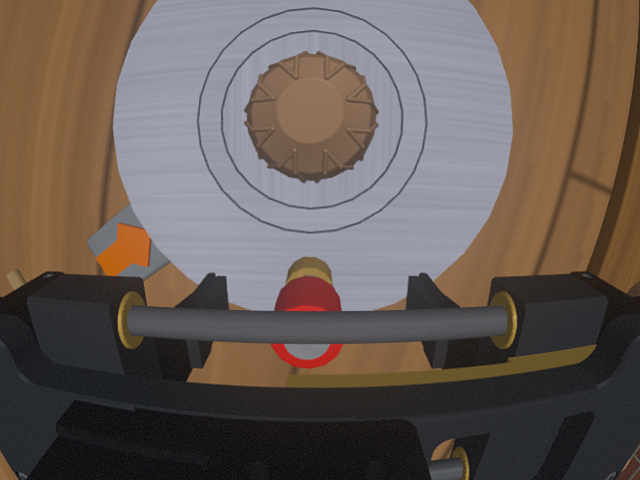

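View pics/scene3.png

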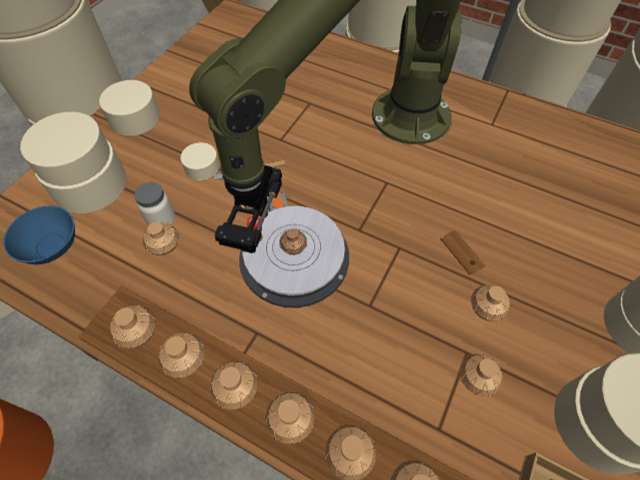

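The pin head is at (307,325) between the jaws, about 4 mm off centre to −y. I'll centre on it and close to a loose cage of about 35 mm around the 30 mm head.

Request:
play_rows --targets "-0.25 -0.4 0 0 0 0.025 1;0 0 0 0 0 0 0.3;0 0 0 0 0 0 0;0 0 0 0 0 0 -0.2;0 0 0 0 0 0 -0.2;0 0 0 0 0 0 -0.2;0 0 0 0 0 0 -0.2" --newtons 4

```text
time: 6.42
position: [0.5784, -0.1453, 0.2622]
tool_rot: [1.975, 2.434, 0.009]
ft_force: [-0.7, 1.1, -0.2]
grip_width: 0.435
```

```bash
python3 - <<'E'
from st import *
import cv2
s,R,p,g=info()
print(R.T@(np.array([.578,-.1445,.096])-g)*100)
im=ctrl.get_image("wrist");cv2.imwrite("pics/w4.png",im["pixels"])
E
```

```text
t 6.42 tcp [ 0.5784 -0.1453  0.2622] grasp [ 0.58   -0.1453  0.0982] rad 0.087 ang -76.71 yawY 11.88 zax [ 0.009  0.    -1.   ] F [-0.68  1.12 -0.16] grip 0.435
q [-0.399  0.38   0.728  1.78  -0.287  1.08   0.636]
[ 0.12017815 -0.1815771   0.21902172]
```

View pics/w4.png

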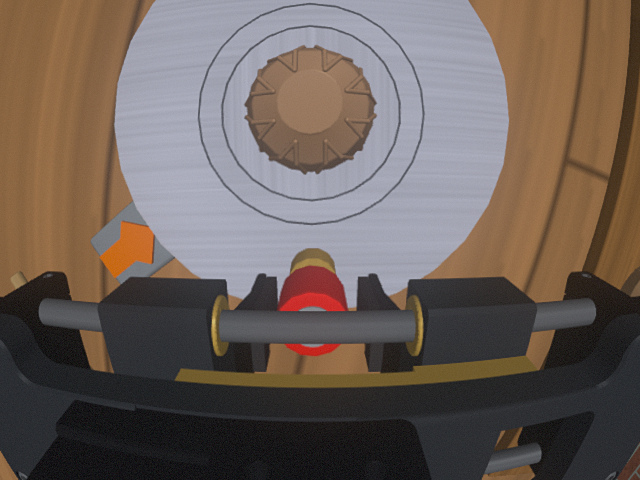

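The pin stands in the loose cage, cap at (310,325) with the jaws at columns 272 and 362. I'll start pushing clockwise (−y) along the arc, turning with it.

Request:
play_rows --targets "0.05 -0.2 0.05 0 0.009 0.02 -0.2;0.05 -0.2 0.05 0 0 0.02 -0.2;0 -0.3 0.05 0 0 0.035 -0.2;0.01 -0.4 0.05 0 0 0.047 -0.2;0.01 -0.4 0.05 0 0 0.047 -0.2;0.01 -0.4 0.05 0 0 0.047 -0.2;0 0 0.05 0 0 0 -0.2"

```text
time: 7.35
position: [0.5611, -0.1458, 0.2604]
tool_rot: [2.242, 2.193, 0.03]
ft_force: [-0.3, -0.4, 0.7]
grip_width: 0.403
```

```bash
python3 - <<'E'
from st import *
import cv2
s,R,p,g=info()
im=ctrl.get_image("wrist");cv2.imwrite("pics/w5.png",im["pixels"])
E
```

```text
t 7.35 tcp [ 0.5611 -0.1458  0.2604] grasp [ 0.564  -0.1443  0.0965] rad 0.0838 ang -87.26 yawY -1.27 zax [ 0.018  0.009 -1.   ] F [-0.34 -0.4   0.66] grip 0.403
q [-0.442  0.353  0.779  1.827 -0.298  1.063  0.427]
```

View pics/w5.png

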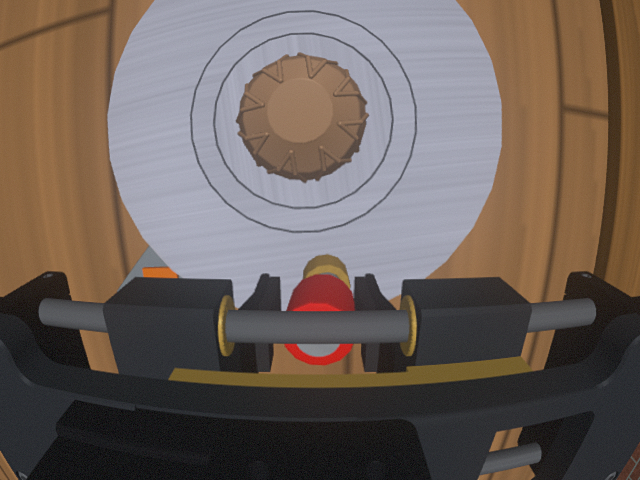

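The pin at (320,320) now touches the right-hand (+y) jaw and the wheel is turning with it. I'll add corrections for tilt, radius and height to the readout and go on.

```bash
cat > cor.py <<'E'
from st import *
def cor(z=.096,rad=.0855):
    s,R,p,g=info()
    w=np.cross([0,0,1],R.T@[0,0,-1.]); d=g[:2]-C; th=np.arctan2(d[1],d[0])
    yaw=np.arctan2(R[1,1],R[0,1]); e=(yaw-(th+np.pi/2)+np.pi/2)%np.pi-np.pi/2
    print("tilt fix ax ay",w[:2].round(4),"x fix cm",round((np.hypot(*d)-rad)*100,2),"z fix cm",round((g[2]-z)*100,2),"yaw fix az",round(e,3))
if __name__=="__main__": cor()
E
python3 cor.py
```

```text
t 7.4 tcp [ 0.5611 -0.1458  0.2603] grasp [ 0.5639 -0.1443  0.0963] rad 0.0838 ang -87.31 yawY -1.24 zax [ 0.017  0.009 -1.   ] F [-0.24  0.33  0.06] grip 0.403
q [-0.442  0.353  0.778  1.827 -0.298  1.063  0.428]
tilt fix ax ay [ 0.0172 -0.0096] x fix cm -0.17 z fix cm 0.03 yaw fix az -0.069
```

Request:
play_rows --targets "0 -0.3 0.03 0.017 -0.01 0 -0.2;0 -0.4 0.03 0 0 0.025 -0.2;-0.05 -0.4 0.03 0.002 0 0.04 -0.2;-0.05 -0.4 0.03 0.002 0 0.047 -0.2;0 -0.4 0.03 0.002 0 0.047 -0.2;0.01 -0.4 0.03 0.002 0 0.047 -0.2;0.01 -0.4 0.03 0.002 0 0.047 -0.2;0 0 0.03 0 0 0 -0.2"

```text
time: 8.4
position: [0.5355, -0.1439, 0.2601]
tool_rot: [2.516, 1.881, -0.003]
ft_force: [1.0, 0.2, -0.3]
grip_width: 0.399
```

```bash
python3 - <<'E'
from cor import *
cor()
import cv2
im=ctrl.get_image("wrist");cv2.imwrite("pics/w6.png",im["pixels"])
im=ctrl.get_image("scene");cv2.imwrite("pics/s6.png",cv2.resize(im["pixels"][150:320,180:380],None,fx=4,fy=3.5,interpolation=cv2.INTER_CUBIC))
E
```

```text
t 8.4 tcp [ 0.5355 -0.1439  0.2601] grasp [ 0.5353 -0.1441  0.0961] rad 0.087 ang -106.48 yawY -16.42 zax [-0.001 -0.001 -1.   ] F [ 0.95  0.17 -0.35] grip 0.399
q [-0.517  0.316  0.85   1.883 -0.269  1.063  0.155]
tilt fix ax ay [-0.0011  0.0016] x fix cm 0.15 z fix cm 0.01 yaw fix az 0.001
```

View pics/w6.png

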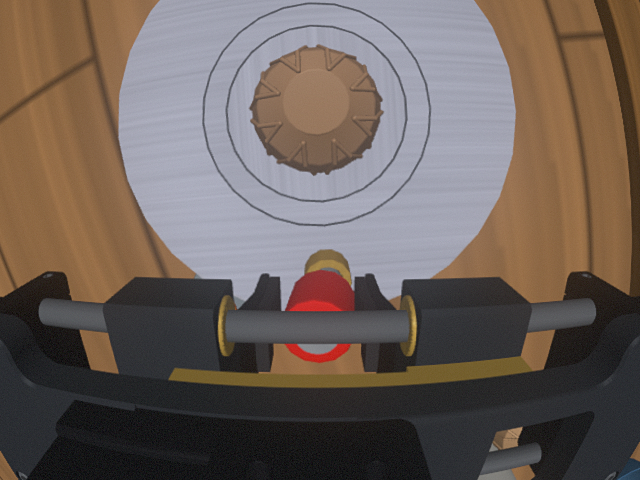

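View pics/s6.png

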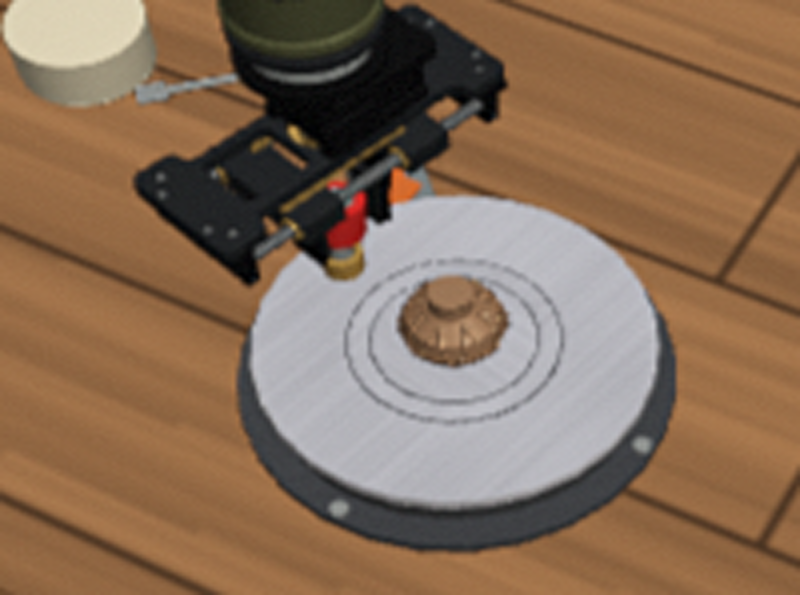

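Request:
play_rows --targets "0.05 -0.4 0.03 0 0 0.047 -0.2;0.05 -0.4 0.03 0.002 0 0.047 -0.2;0.05 -0.4 0.03 0.002 0 0.047 -0.2;0 -0.15 0.03 0 0 0.018 -0.2;0 -0.15 0.03 0 0 0.018 -0.2;0 -0.15 0.03 0 0 0.018 -0.2;0 -0.15 0.03 0 0 0.018 -0.2;0 -0.15 0.03 0 0 0.018 -0.2"

```text
time: 9.5
position: [0.5201, -0.1367, 0.2592]
tool_rot: [2.717, 1.568, 0.0]
ft_force: [1.5, -0.3, 1.6]
grip_width: 0.398
```

```bash
cat > look.py <<'E'
from cor import *
import cv2,sys
cor()
im=ctrl.get_image("wrist");a=im["pixels"][230:390,180:460]
im=ctrl.get_image("scene");b=im["pixels"][160:260,200:340]
cv2.imwrite(f"pics/{sys.argv[1]}.png",np.vstack([cv2.resize(a,(560,320)),cv2.resize(b,(560,280),interpolation=cv2.INTER_CUBIC)][:2]))
E
python3 look.py k1
```

```text
t 9.5 tcp [ 0.5201 -0.1367  0.2592] grasp [ 0.5206 -0.1374  0.0952] rad 0.0863 ang -117.17 yawY -30.03 zax [ 0.003 -0.004 -1.   ] F [ 1.54 -0.34  1.57] grip 0.398
q [-0.587  0.285  0.906  1.927 -0.255  1.046 -0.096]
tilt fix ax ay [0.0044 0.0023] x fix cm 0.08 z fix cm -0.08 yaw fix az -0.05
```

View pics/k1.png

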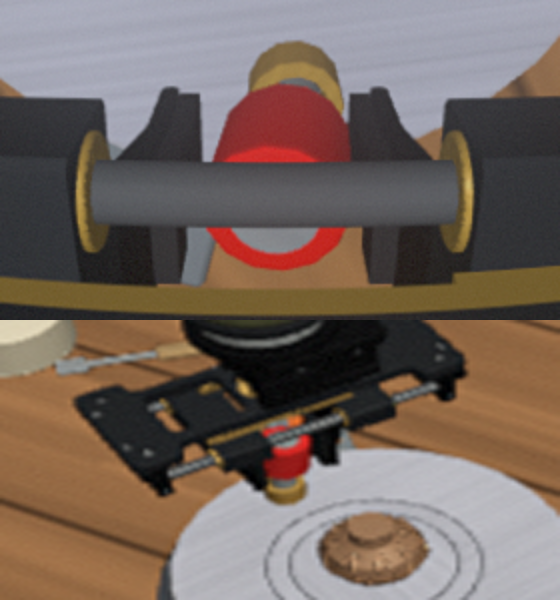

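Not in the search window until about −117.5°. From here I'll use small pushes, each followed by a slight back-off, so that the pin is unloaded and free to drop.

Request:
play_rows --targets "0.04 -0.2 0 0.004 0.002 0 -0.2;0 0.03 0 0 0 0 -0.2;0.04 -0.2 0 0 0 0.005 -0.2;0 0.03 0 0 0 0 -0.2;0.02 -0.2 0.02 0 0 0.01 -0.2;0 0.03 0 0 0 0 -0.2;0.01 -0.2 0.02 0 0 0.018 -0.2;0 0.03 0 0 0 0 -0.2;0 -0.2 0.02 0 0 0.018 -0.2;0 0.03 0 0 0 0 -0.2;0 -0.2 0.02 0 0 0.018 -0.2;0 0.03 0 0 0 0 -0.2"

```text
time: 11.1
position: [0.5092, -0.1297, 0.2565]
tool_rot: [-2.773, -1.467, 0.009]
ft_force: [-0.6, -0.6, 0.2]
grip_width: 0.401
```

```bash
python3 look.py k2
```

```text
t 11.1 tcp [ 0.5092 -0.1297  0.2565] grasp [ 0.5081 -0.1295  0.0925] rad 0.0862 ang -126.98 yawY -34.23 zax [-0.007  0.001 -1.   ] F [-0.56 -0.58  0.19] grip 0.401
q [-0.619  0.265  0.925  1.954 -0.243  1.046 -0.184]
tilt fix ax ay [-0.0062  0.0029] x fix cm 0.07 z fix cm -0.35 yaw fix az 0.048
```

View pics/k2.png

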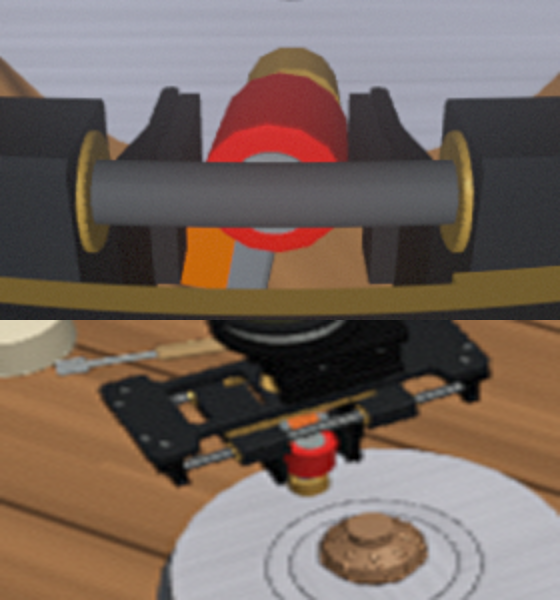

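The pin's head now seems to sit straight on the bush, with no shank showing. I'll measure the cap height and let it settle.

Request:
play_rows --targets "0.05 0.1 -0.1 -0.006 0.003 0.04 -0.2;0 0 -0.1 0 0 0 0;0 0 -0.1 0 0 0 0.3;0 0 -0.05 0 0 0 0.6;0 0 0 0 0 0 1;0 0 0 0 0 0 1;0 0 0 0 0 0 1"

```text
time: 12.08
position: [0.51, -0.1295, 0.2599]
tool_rot: [-2.803, -1.414, 0.002]
ft_force: [0.7, 0.2, -0.0]
grip_width: 0.958
```

```bash
cat > ht.py <<'E'
from h import *
from bench import ctrl
im=ctrl.get_image("scene");px=im["pixels"];hsv=cv2.cvtColor(px,cv2.COLOR_BGR2HSV).astype(int);H,S=hsv[...,0],hsv[...,1]
m=((H<4)|(H>170))&(S>140);m[:190]=0;m[320:]=0;m[:,:230]=0;m[:,360:]=0
b=blob(m)[0];print(b)
x,y,w,h=b[2];K=im["intrinsics"]
cv2.imwrite("pics/ht.png",cv2.resize(px[y-20:y+50,x-40:x+60],(800,560),interpolation=cv2.INTER_CUBIC))
def X(u,v):
    z=im["depth"][v,u];c=np.array([(u-K[0,2])/K[0,0]*z,(v-K[1,2])/K[1,1]*z,z]);return im["R"].T@(c-im["t"])
P=np.array([X(u,v) for v in range(y-4,y+h+18) for u in range(x,x+w)])
C=np.array([.56,-.0606])
sel=P[(np.hypot(*(P[:,:2]-C).T-0)>.06)&(P[:,2]<.125)]
print("z histogram",np.histogram(sel[:,2],bins=np.arange(.04,.13,.006)))
E
python3 ht.py; python3 look.py k3
```

```text
(154, array([276.27922078, 210.01298701]), [270, 200, 14, 18])
z histogram (array([ 11, 131,  20,  15,  10,  16,  25,  21,  25,  86,  32,   0,   0,
         0]), array([0.04 , 0.046, 0.052, 0.058, 0.064, 0.07 , 0.076, 0.082, 0.088,
       0.094, 0.1  , 0.106, 0.112, 0.118, 0.124]))
t 12.12 tcp [ 0.51   -0.1295  0.2599] grasp [ 0.5096 -0.1293  0.0959] rad 0.0852 ang -126.26 yawY -36.44 zax [-0.002  0.001 -1.   ] F [-0.19  0.42  0.36] grip 0.974
q [-0.628  0.261  0.934  1.952 -0.242  1.048 -0.224]
tilt fix ax ay [-0.0025  0.0003] x fix cm -0.03 z fix cm -0.01 yaw fix az -0.003
```

View pics/k3.png

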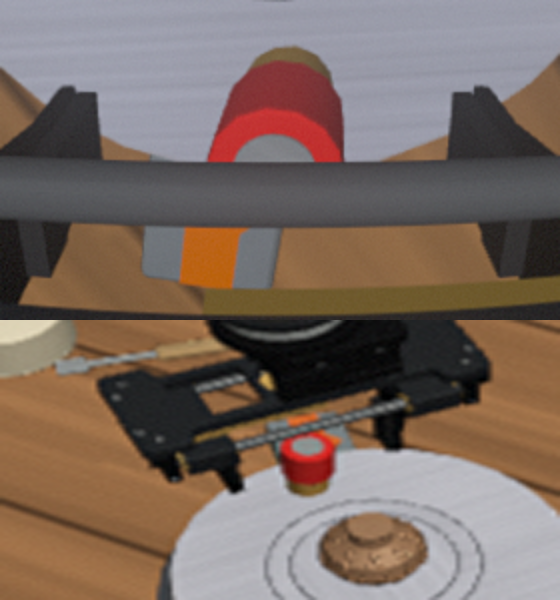

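View pics/ht.png

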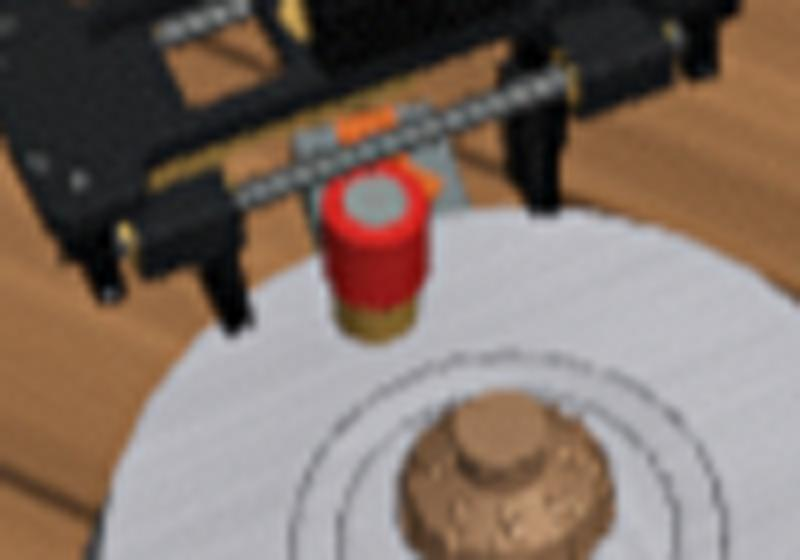

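The head sits directly on the bush. Depth puts the cap at about 98 mm, which is the fully-home height (98 mm, against 114 mm at the start). I'll retreat straight up.

Request:
play_rows --targets "0 0 -1 0 0 0 1;0 0 -2 0 0 0 1;0 0 -3 0 0 0 1;0 0 -3 0 0 0 1;0 0 -3 0 0 0 1;0 0 -2 0 0 0 1;-3 0 0 0 0 0 1;-4 0 0 0 0 0 1;-4 0 0 0 0 0 1;-4 0 0 0 0 0 1;0 0 0 0 0 0 1;0 0 0 0 0 0 1"

```text
time: 13.72
position: [0.4182, -0.2562, 0.4116]
tool_rot: [2.806, 1.41, 0.012]
ft_force: [-0.1, 1.1, 0.2]
grip_width: 1.0
```

```bash
python3 ht.py; python3 - <<'E'
from cor import *
import cv2
info()
im=ctrl.get_image("scene");cv2.imwrite("pics/sEnd.png",im["pixels"])
E
```

```text
(152, array([276.27631579, 210.13815789]), [270, 201, 14, 17])
z histogram (array([ 10, 135,  19,  15,  11,  22,  21,  20,  22,  94,  32,   0,   0,
         0]), array([0.04 , 0.046, 0.052, 0.058, 0.064, 0.07 , 0.076, 0.082, 0.088,
       0.094, 0.1  , 0.106, 0.112, 0.118, 0.124]))
t 13.78 tcp [ 0.4181 -0.2564  0.4116] grasp [ 0.4191 -0.2561  0.2476] rad 0.241 ang -125.77 yawY -36.64 zax [ 0.007  0.002 -1.   ] F [-0.3  -0.51 -0.04] grip 0.997
q [-0.633 -0.122  1.073  1.856  0.105  1.34  -0.226]
```

View pics/sEnd.png

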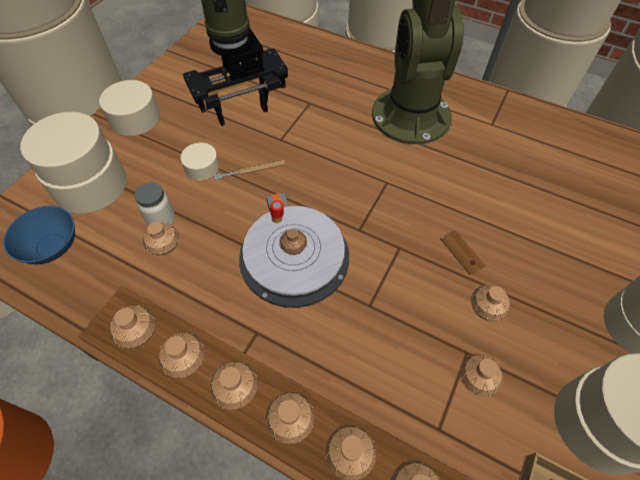

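View pics/ht.png

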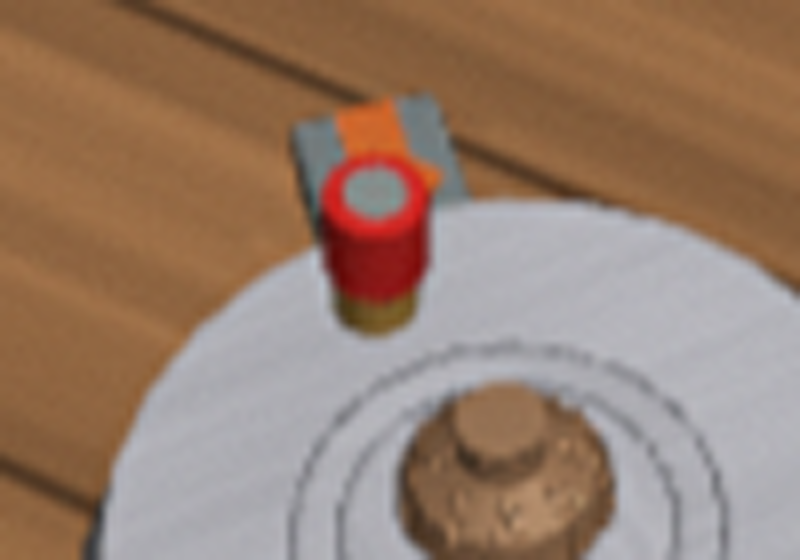

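The scene view shows the pin at (276,210) next to the pointer, with its head on the bush. The bystanders are where they were and the arm is clear.

```bash
python3 -c "
from bench import ctrl
print(ctrl.close_job())"
```

```text
the job is handed in; nothing more can be done
None
```

The pin is fully home in the lock hole and the job is handed in, after about 14 s of the 72 s allowed.

- **What I did:** I closed the fingers into a loose cage around the red head and pushed the pin clockwise, the shorter way, by about 48° from where it started. Near the pointer I went in small pushes, each with a slight back-off. The pin dropped by its own weight about 8° short of the pointer, and I never gripped or lifted it. I then opened the fingers, went straight up and moved clear.
- **Last checks:** The depth image puts the top of the head at about 98 mm, which is the fully-home height, and the picture shows the head sitting on the bush with no shank visible. Neither changed after the arm left. The wrist force stayed at about 2 N or less wherever I read it. The wheel pot and the things around it look unmoved in the last scene picture.
- **Not checked:** I did not push the wheel afterwards to prove it is locked; that rests on the pin's height. I compared the bystanders by eye only. The top camera could not see the pin while the arm was over it, so the heights come from the scene camera alone.

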